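# Load a collet chuck into the tightening fixture and lock it

## Robot

A 7-joint arm with a two-finger parallel gripper is mounted at the origin on a cart in front of the work surface, level with it; the furniture and walls round the work are solid. World frame = base frame: x ahead of the robot, y to its left, z up, the work surface at z = 0. Lengths are in m, angles in rad, forces in N, time in s.
With the tool pointing down it reaches from about 0.425 to 0.875 m from the base axis. Payload 4.7 kg.
Tool frame: the origin (TCP) lies midway between the tips of the shut fingers; the grasp point (between the pads) lies 19 mm behind it; z points along the fingers, y is the line along which they close (so a half turn about z gives the same grasp; the last joint's range is limited). The gripper opens to 87 mm and grips with 3 to 60 N. Pads are 19 mm wide; open, the fingers measure 117 mm over their backs; the gripper's body (75 mm by 190 mm) begins 51 mm behind the grasp point.
Start: joints at [1.357, 0.321, -0.07, 1.45, 0.023, 1.371, -0.057], TCP at [0.147, -0.633, 0.223] pointing down, gripper open.
Joint ranges: [-2.86, 2.86], [-0.3, 2.09], [-1.38, 1.24], [0.06, 2.45], [-1.56, 4.7], [0.09, 2.05], [-2.69, 2.69]. Speed limits (rad/s): [2.57, 2.57, 3.14, 3.14, 3.14, 3.14, 3.14].

## Interface

Orientations are given as a rotation vector (axis times angle).
In Python, from bench import ctrl, cams gives the robot as it stands (ctrl), with the cameras (cams).
- The arm moves only by the shell command python3 inch.py 'ROWS' [FORCE]. ROWS is a JSON list of rows, 1 to 20 of them, each of 5 numbers: dx, dy, dz in m, then a turn about the tool's z in rad, then the opening from 0.0 (shut) to 1.0 (fully open); each row is the pose to reach, as a shift and turn from the pose commanded when the command began, along the tool's axes at that moment; what a row does not reach only later rows make up. A row lasts 1/10 s, in which the tool goes at most 0.05 m and 0.15 rad, less where a joint would pass 70% of its speed; a pose out of reach is approached as far as the arm can. The fingers move at their own pace and stop on an object; FORCE is the grip in N (left out, the last holds). Time passes only in rows, so rows that do not move let the fingers close. It prints the time, the measured TCP pose, the force, the opening and the grip force at its end. Input that does not fit is refused with a message, and nothing moves.
- ctrl.get_state(): the state, without advancing time (a new reading comes with each control period).
- cams.get_image(name): name is "scene" or "top" or "wrist"; returns the picture (384x512x3 uint8, red, green, blue); there is no depth.
- cams.camera_model(name): a dict with "vertical_fov" (degrees; the focal length in pixels is half the picture's height over the tangent of half this angle, whatever the lens; pixels are square), "cx", "cy" (the principal point, pixels), "k1" (the pictures are not rectified: a ray, as slopes to the right and down, at radius r is drawn at 1 + k1 r^2 times it, then the intrinsics apply), "rvec" (rotation vector, rad) and "tvec" (3), from world to camera coordinates, as OpenCV has them; the wrist camera has in their place "hand_eye" (4x4, takes a point from camera to tool coordinates, whose origin is the TCP and whose axes are the flange's). Camera axes: x right, y down, z forward; pixel columns grow to the right and rows downward; lengths in m; the calibration is good to about 2 mm. A picture is of the moment at which its call begins: read the wrist's pose just before it. camera_model takes no time and is no camera call.
- ctrl.close_job(): hands the job in; it is judged then, once.
The state is a dict: "time": time; "joint_positions": joint angles; "qd": joint speeds; "joint_torque": joint torques, N m; "position": TCP position; "tool_rot": TCP orientation; "ft_force": force on the tool from outside, world axes, zero at the start; "torque": the same for the moment, N m; "grip_width": opening from 0.0 (shut) to 1.0 (fully open); "grip_force": force on a finger pad.
Only numpy, scipy, OpenCV 4.12 (cv2) and the standard library are available. Lean on these libraries where they do the work, as an engineer would, in place of code of your own. Each camera call takes 0.05 s, during which the arm holds its last target. There are 200 camera calls.

## Task

Get the collet chuck ready for a cutter change: lift it out of the rack (it is the tool holder with the slotted round nut on top) and lower it gently, without dropping it, into the tapered socket of the tightening fixture, turned so that the slots in its flange go over the fixture's two drive keys and it sits fully home. Let go of it, then swing the keeper lever over its flange right up to the stop. Leave the other two tool holders where they stand in the rack.

Things in the scene. Friction and masses are not known exactly. Their poses are not given: they have to be found in the camera images.
- collet_chuck: Collet chuck: bare steel tool holder hanging taper down in one hole of the rack; 124 mm high, 0.55 to 0.9 kg. Origin: centre of the taper's small lower end, z up its axis. Taper 24.6 to 44.4 mm diameter over z 0-68, flange 63.5 mm diameter at z 71-87, neck 44 mm, dark round nut at z 101-124. Two slots 16 mm wide cut through the flange's height at its +y and -y sides (a half turn is the same).
- chuck_nut (a point): Middle of the collet chuck's nut, the place to grip from above, 112 mm above the chuck's origin; axes as the chuck's. The nut is 50 mm diameter, 23 mm high, dark, with six shallow notches in its rim; in its top a slit steel collet with a 14 mm bore. Below it 14 mm of neck, then the wider flange.
- rack: Fixed low rack 86 x 290 x 86 mm: black plate, top at z 86, on two aluminium end legs, three 50 mm holes in a row along its y at -100, 0 and 100 mm, a tool holder in each; which hole holds which varies. Holders hang by the flange with 3 mm play all round and lift straight out: 71 mm up clears the plate. Holders' tops reach 150 mm above the bench. Origin on the bench under its middle.
- sidelock_holder: One of the two holders to be left in the rack: same taper and flange as the chuck, above it a plain round barrel 49 mm diameter with a 20 mm bore in its top and a clamp screw in its flank; 134 mm high. Origin: centre of the taper's small end.
- shell_arbor: The other holder to be left: same taper and flange, above it a shoulder 54 mm diameter with two lugs and, in the middle, a short stub with a screw head; 127 mm high. Origin: centre of the taper's small end.
- fixture: Fixed tightening fixture: base plate 165 x 120 x 12 mm (x -100 to 65), a round upright grey socket, 87 to 92 mm diameter, its top face 87 mm above the bench, and at its -x side a post that carries the keeper lever. Origin on the bench, on the socket's axis; z up.
- socket (a point): Middle of the socket's mouth, on the axis, 87 mm above the bench; axes as the fixture's. The bore has the holders' taper, 44.4 mm at the mouth, 75 mm deep, smooth: a holder slides down and centres itself. Fully home the chuck's origin is 68 to 69 mm below this point, its flange underside 3 mm above the top face.
- key (a point): Middle of the top of the fixture's drive key at its +y side, 97 mm above the bench, 32 mm from the axis; its twin is at -y. Keys stand 10 mm above the top face, 24.5 to 40 mm from the axis, 12 mm wide (7 mm at their bevelled tops), and enter the chuck's flange slots with 2 mm to spare each side. With the slots off the keys the chuck stops 7 mm or more too high.
- keeper (a joint): Keeper lever, turning about an upright pivot, rad: 0 = locked at its stop, finger over the flange pointing to the bore axis; grows anticlockwise seen from above, to 1.6. Starts open, clear of the socket, at 1.05 to 1.5. Stiff (about 1 N at the knob), stays where it is left. The finger passes 2 mm above the flange of a holder fully home; one that stands high blocks it.
- keeper_hinge (a point): Pivot of the keeper lever at the underside of its 8 mm steel plate, 108 mm above the bench, 72 mm from the bore axis towards the fixture's -x. The finger reaches 46 mm from it and is 16 mm wide; the pivot's cap screw, 17 mm diameter, stands up to 123 mm above the bench.
- keeper_knob (a point): Grip height on the lever's upright black knob: 22 mm diameter, standing 119 to 155 mm above the bench, this point at 144 mm. 58 mm from the pivot, away from the finger: from the pivot it lies along the fixture's -x when locked, and near its -y when open. It can be pinched from above, or pushed.

How it is judged:
On the way, in this order (a step that is already met when the one before it is completed fails the run):
1. the collet chuck is out of the rack, its taper clear above the rack's plate (height (world z) of collet_chuck above 0.08 m), for 0.1 s.
2. the collet chuck sits fully home in the socket and is let go, the keeper still open (z of collet_chuck in the frame of socket below -0.0655 m and horizontal distance between collet_chuck and socket below 0.003 m and contact force between the fingers and collet_chuck below 0.1 N and value of joint keeper above 0.6 rad), for 0.2 s.
At the end, for the whole second after the job is handed in: The collet chuck rests fully home in the fixture's socket (within about 3 mm of full depth, 3 mm sideways, 2 degrees upright, slots over the keys), at rest; the keeper is within 0.1 rad of its stop; the side-lock holder and the shell mill arbor still hang in the rack (z of collet_chuck in the frame of socket below -0.0655 m and horizontal distance between collet_chuck and socket below 0.003 m and angle between the z axis of collet_chuck and the z axis of socket, either way round below 0.035 rad and angle between the y axis of collet_chuck and the y axis of socket, either way round below 0.15 rad and value of joint keeper below 0.1 rad and linear speed of collet_chuck below 0.02 m/s and height (world z) of sidelock_holder between 0.01 and 0.02 m and height (world z) of shell_arbor between 0.01 and 0.02 m); the robot touches nothing.
It fails at once if one of the other two holders is moved or lifted out of its place (distance of any of sidelock_holder, shell_arbor from where it was at the start of the episode above 0.015 m).
It fails at once if the chuck is dropped into the socket (falls faster than 0.6 m/s, a free fall of about 2 cm) (horizontal distance between collet_chuck and socket below 0.03 m and z of collet_chuck in the frame of socket below 0.01 m and linear speed of collet_chuck above 0.6 m/s).
It also fails if it takes over 58 s, if anything falls off the work surface, if the arm or the gripper's body presses on something with over 40 N, if the wrist force passes 120 N, or if a joint passes its speed limit or range.

## Working session

There is one attempt and no reset: what is moved stays moved. The work goes in short steps, Python scripts to look and compute and a shell command to move; the robot and the scene stay as the last step left them, time stands still between calls to the robot, and variables do not carry over. Pictures are saved under pics/ and viewed, at most 10 in all, crops included, and the job is handed in when it is done.

```bash
ls; mkdir -p pics; cat > h.py <<'E'
import numpy as np, cv2
from scipy.spatial.transform import Rotation as R
from bench import ctrl, cams
def grab(n,f):
    s=ctrl.get_state(); im=cams.get_image(n); cv2.imwrite('pics/'+f,cv2.cvtColor(im,cv2.COLOR_RGB2BGR))
    return s,im
def cam(n,s=None):
    m=cams.camera_model(n); f=192/np.tan(np.radians(m['vertical_fov'])/2)
    if 'hand_eye' in m:
        T=np.eye(4);T[:3,:3]=R.from_rotvec(s['tool_rot']).as_matrix();T[:3,3]=s['position']
        T=T@np.array(m['hand_eye'])
        Rc,o=T[:3,:3],T[:3,3]
    else:
        Rw=R.from_rotvec(np.ravel(m['rvec'])).as_matrix(); Rc=Rw.T; o=-Rc@np.ravel(m['tvec'])
    return m,f,Rc,o
def ray(n,px,s=None):
    m,f,Rc,o=cam(n,s)
    px=np.atleast_2d(np.array(px,float)); d=(px-[m['cx'],m['cy']])/f
    u=d.copy()
    for _ in range(30): u=d/(1+m['k1']*(u**2).sum(1,keepdims=True))
    return o,np.c_[u,np.ones(len(u))]@Rc.T
def onz(n,px,z,s=None):
    o,d=ray(n,px,s); return o+d*((z-o[2])/d[:,2])[:,None]
def proj(n,P,s=None):
    m,f,Rc,o=cam(n,s); c=(np.atleast_2d(P)-o)@Rc; u=c[:,:2]/c[:,2:]
    return u*(1+m['k1']*(u**2).sum(1,keepdims=True))*f+[m['cx'],m['cy']]
E
python3 - <<'E'
from h import *
for n in('scene','top','wrist'):
    s,im=grab(n,n+'0.png'); m,f,Rc,o=cam(n,s); print(n,o.round(3),f,Rc[:,2].round(2))
s=ctrl.get_state();print(s['time'],s['position'],R.from_rotvec(s['tool_rot']).as_matrix().round(3),s['grip_width'])
a=[cv2.imread(f'pics/{n}0.png') for n in('scene','top')]
cv2.imwrite('pics/a.png',cv2.resize(np.vstack(a),None,fx=.78,fy=.78)) 
E
```

```text
bench.py
inch.py
pics
scene [ 0.179 -0.246  0.995] 424.26556368925657 [ 0.35  0.26 -0.9 ]
top [ 0.386 -0.01   1.033] 378.07426317599845 [ 0.15 -0.01 -0.99]
wrist [ 0.215 -0.617  0.384] 304.64638629055156 [-0.25 -0.06 -0.97]
0.15 [ 0.14661692 -0.63280209  0.2216816 ] [[ 0.974  0.226 -0.   ]
 [ 0.226 -0.974  0.001]
 [-0.    -0.002 -1.   ]] 1.0022825148655596
```

View pics/top0.png

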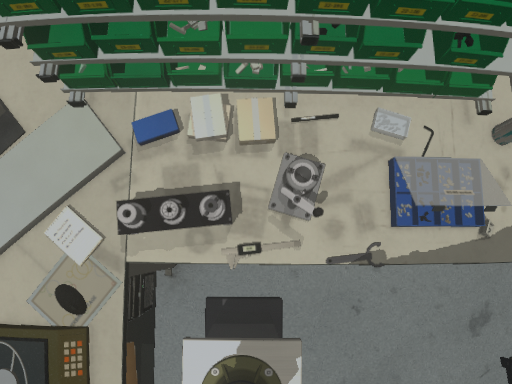

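View pics/scene0.png

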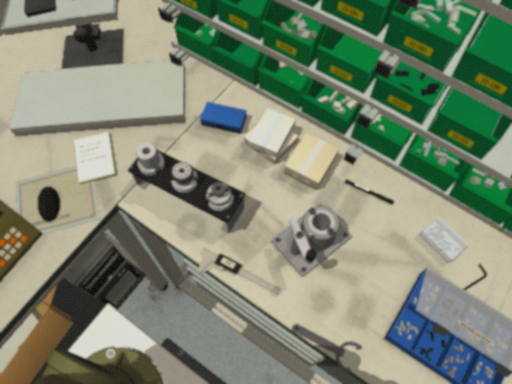

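Top view: the rack is at about (173,210), with holders at (130,214), (173,210) and (212,206). The fixture socket is at (303,174) and the knob at (318,211). I'll enlarge this area to tell the holders apart.

```bash
python3 - <<'E'
from h import *
t=cv2.imread('pics/top0.png');s=cv2.imread('pics/scene0.png')
A=cv2.resize(t[180:240,105:240],(800,356),interpolation=2)
B=cv2.resize(t[145:225,262:332],(280,320)[::1],interpolation=2)
B=cv2.resize(t[145:225,262:332],(210,240),interpolation=2)
C=cv2.resize(s[138:228,125:245],(320,240),interpolation=2)
D=cv2.resize(s[195:275,270:360],(270,240),interpolation=2)
cv2.imwrite('pics/b.png',np.vstack([A,np.hstack([B,C,D])]))
for p,z in(((130,214),.15),((173,210),.15),((212,206),.15),((303,174),.087),((318,211),.155)): print(p,onz('top',p,z).round(3))
E
```

```text
(130, 214) [[0.468 0.267 0.15 ]]
(173, 210) [[0.479 0.165 0.15 ]]
(212, 206) [[0.49  0.073 0.15 ]]
(303, 174) [[ 0.583 -0.152  0.087]]
(318, 211) [[ 0.48  -0.176  0.155]]
```

View pics/b.png

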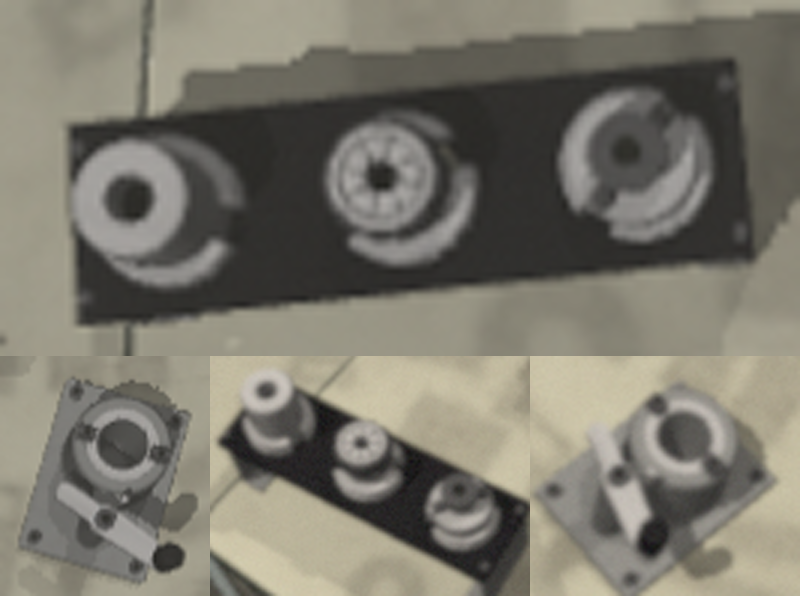

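The left holder has a plain barrel with a bore (side-lock). The middle one has a slit collet (chuck). The right one has two lugs and a stub (shell arbor). I'll move over the fixture, look with the wrist camera, then go on to the middle holder.

```bash
python3 inch.py '[[0.46, -0.337, -0.08, 0, 1], [0.46, -0.337, -0.08, 0, 1], [0.46, -0.337, -0.08, 0, 1], [0.46, -0.337, -0.08, 0, 1], [0.46, -0.337, -0.08, 0, 1], [0.46, -0.337, -0.08, 0, 1], [0.46, -0.337, -0.08, 0, 1], [0.46, -0.337, -0.08, 0, 1], [0.46, -0.337, -0.08, 0, 1], [0.46, -0.337, -0.08, 0, 1], [0.46, -0.337, -0.08, 0, 1], [0.46, -0.337, -0.08, 0, 1], [0.46, -0.337, -0.08, 0, 1], [0.46, -0.337, -0.08, 0, 1], [0.46, -0.337, -0.08, 0, 1], [0.46, -0.337, -0.08, 0, 1]]'; python3 - <<'E'
from h import *
s,im=grab('wrist','w1.png')
np.save('w1.npy',np.r_[s['position'],s['tool_rot']])
print(s['time'],s['position'],R.from_rotvec(s['tool_rot']).as_matrix().round(3))
E
```

```text
time: 1.75
position: [0.5177, -0.2029, 0.3022]
tool_rot: [3.121, 0.352, -0.002]
ft_force: [0.5, 0.1, -0.5]
grip_width: 1.001
grip_force: 0.0
1.75 [ 0.51768946 -0.20285371  0.30219803] [[ 0.975  0.223 -0.001]
 [ 0.223 -0.975 -0.   ]
 [-0.001  0.    -1.   ]]
```

View pics/w1.png

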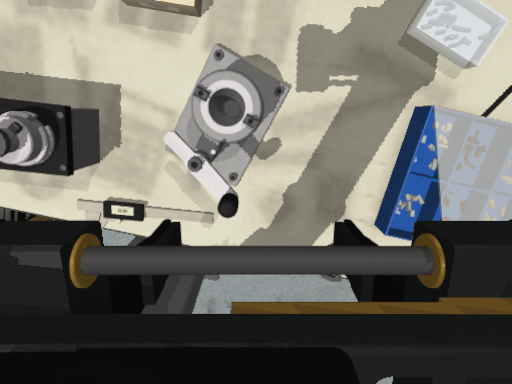

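The wrist view shows the socket bore at about (228,104), keys at (203,92) and (253,114), the pivot cap at (195,163), and the knob at (228,204). Measuring these more exactly.

```bash
python3 - <<'E'
from h import *
v=np.load('w1.npy');s=dict(position=v[:3],tool_rot=v[3:])
im=cv2.imread('pics/w1.png');g=cv2.cvtColor(im,6)
print(g[104,185:270:2]);print(g[60:150:2,228])
print('k',g[84:102:2,192:214:2]);
def cen(m,seed):
    n,l,st,c=cv2.connectedComponentsWithStats(m.astype(np.uint8)); i=l[seed[1],seed[0]]
    return c[i],st[i],l==i
for nm,sd,z,th in(('k1',(203,92),.097,75),('k2',(253,114),.097,75),('cap',(195,163),.123,75),('knob',(228,204),.155,45)):
    c,st,_=cen(g<th,sd); print(nm,c,st,onz('wrist',c,z,s).round(4))
# top-face outer/inner ring: bright
c,st,m=cen(g>165,(228,80))
print('ring',c,st)
k,h=cv2.findContours(m.astype(np.uint8),cv2.RETR_CCOMP,cv2.CHAIN_APPROX_NONE)
for q in k:
    if len(q)>40:
        P=onz('wrist',q[:,0],.087,s); ctr,r=cv2.minEnclosingCircle(P[:,:2].astype(np.float32)*1000); print(len(q),ctr,r,cv2.fitEllipse((P[:,:2]*1000).astype(np.float32)))
V=cv2.resize(im[40:225,155:300],(580,740)[::1],interpolation=2)
E
```

```text
[205 158 165 142 157 165 164 163 216 215 223 192  58  57  55  55  51  49
  54  56  79  83  82  82  82  82  81  74  91  91 194 217 221 221 166 163
 165 154  89  73 103 103 102]
[165 167 167 119  98 106 160 164 165 166 203 218 222 218 121  78  76  75
  62  45  65  83  83  83  82  82  81  81  77  80  76  78  76 162 218 219
 220 173 164 164 163 110  76 111 146]
k [[219 219 147 122 126 136 162 163 161 172 205]
 [219 183 112  62  84 102 136 152 170 210 216]
 [220 157 101  84  58  60  93 122 204 218 215]
 [193 124 101  89  71  69  59  83 126 137 219]
 [163  94 100  60  39  50  92  72  52 115 178]
 [135  69  80  73  39  52  98  97  49 187 135]
 [141 133 107  73  69  97 101  91 101 146  53]
 [132 160 145 133  86  72  88  57 179  85  51]
 [129 164 160 150 147 164 102 116 183  53  52]]
k1 [264.10918057 125.04331792] [     0      0    512    384 117411] [[ 0.5722 -0.1987  0.097 ]]
k2 [264.10918057 125.04331792] [     0      0    512    384 117411] [[ 0.5722 -0.1987  0.097 ]]
cap [194.  164.5] [191 162   7   6  38] [[ 0.5129 -0.1304  0.123 ]]
knob [228.26149425 204.6954023 ] [218 193  20  24 348] [[ 0.4852 -0.1786  0.155 ]]
ring [225.43154246 107.95753899] [ 197   78   57   62 1154]
341 (579.1616821289062, -148.50596618652344) 35.68244552612305 ((579.8604736328125, -148.77537536621094), (54.84473419189453, 66.97840118408203), 65.29126739501953)
```

```bash
cat > fx.py <<'E'
from h import *
from scipy.optimize import least_squares
from scipy.ndimage import map_coordinates
def mouth(n,g,s,c0,lo=130):
    a=np.radians(np.arange(0,360,4)); c=np.array(c0,float)
    for it in range(4):
        pts=[]
        rr=np.arange(.010,.032,.0003)
        for t in a:
            P=np.c_[c[0]+rr*np.cos(t),c[1]+rr*np.sin(t),np.full(len(rr),.087)]
            q=proj(n,P,s); v=map_coordinates(g.astype(float),[q[:,1],q[:,0]],order=1)
            k=np.where((v[1:]>=lo)&(v[:-1]<lo))[0]
            if len(k): pts.append(P[k[0],:2])
        pts=np.array(pts)
        f=least_squares(lambda x:np.hypot(*(pts-x[:2]).T)-x[2],[*c,.022],loss='soft_l1',f_scale=.0007); c=f.x[:2]
    return f.x,len(pts)
def darkang(n,g,s,c,z,r0,r1,lo):
    t=np.radians(np.arange(0,360,2));rs=np.linspace(r0,r1,6)
    P=np.array([[c[0]+r*np.cos(x),c[1]+r*np.sin(x),z] for x in t for r in rs])
    q=proj(n,P,s);v=map_coordinates(g.astype(float),[q[:,1],q[:,0]],order=1).reshape(len(t),-1).mean(1)
    return v
E
python3 - <<'E'
from fx import *
v=np.load('w1.npy');s=dict(position=v[:3],tool_rot=v[3:])
g=cv2.cvtColor(cv2.imread('pics/w1.png'),6)
for lo in(110,130,150):
    print(mouth('wrist',g,s,(.5798,-.1488),lo))
gt=cv2.cvtColor(cv2.imread('pics/top0.png'),6);gs=cv2.cvtColor(cv2.imread('pics/scene0.png'),6)
print('top',mouth('top',gt,None,(.58,-.149))); print('scene',mouth('scene',gs,None,(.58,-.149)))
x,_=mouth('wrist',g,s,(.5798,-.1488))
for z,r0,r1 in((.097,.026,.038),(.092,.025,.032)):
    d=darkang('wrist',g,s,x,z,r0,r1,0); print(d.round().astype(int).tolist())
E
```

```text
(array([ 0.58215764, -0.14995101,  0.02129571]), 90)
(array([ 0.58216812, -0.1499882 ,  0.02163424]), 89)
(array([ 0.58215704, -0.15001194,  0.02195366]), 89)
top (array([ 0.58247104, -0.15038354,  0.0226771 ]), 79)
scene (array([ 0.58156872, -0.14865751,  0.02103284]), 79)
[184, 184, 183, 184, 185, 185, 184, 184, 183, 183, 182, 181, 181, 180, 181, 181, 182, 182, 182, 182, 180, 180, 179, 179, 177, 177, 175, 170, 161, 143, 116, 91, 70, 66, 77, 82, 76, 75, 79, 84, 80, 80, 106, 136, 157, 167, 174, 178, 178, 179, 178, 178, 177, 178, 179, 180, 180, 179, 179, 179, 180, 179, 180, 180, 179, 180, 179, 180, 180, 181, 181, 182, 182, 182, 182, 182, 182, 182, 182, 182, 182, 182, 183, 183, 184, 184, 183, 184, 183, 184, 184, 184, 180, 174, 170, 171, 177, 184, 185, 185, 185, 185, 186, 185, 185, 185, 185, 186, 186, 187, 187, 187, 187, 187, 187, 187, 186, 185, 182, 178, 168, 146, 114, 86, 82, 84, 77, 75, 78, 84, 79, 71, 78, 102, 138, 170, 185, 188, 188, 188, 187, 187, 188, 188, 189, 189, 189, 188, 188, 188, 188, 188, 188, 189, 189, 188, 187, 188, 187, 186, 187, 187, 187, 187, 187, 187, 187, 187, 187, 
[... 233 characters left out ...]
, 78, 80, 85, 81, 73, 82, 123, 161, 181, 193, 201, 203, 204, 203, 203, 202, 202, 203, 204, 204, 203, 203, 203, 203, 203, 203, 202, 202, 202, 202, 203, 203, 204, 204, 204, 204, 204, 204, 204, 205, 205, 205, 204, 204, 204, 205, 205, 205, 205, 205, 206, 206, 205, 205, 206, 207, 207, 207, 206, 207, 206, 206, 207, 207, 207, 207, 206, 206, 208, 208, 208, 209, 209, 209, 209, 210, 210, 210, 209, 208, 204, 199, 194, 178, 141, 103, 91, 93, 88, 84, 84, 86, 94, 95, 84, 82, 114, 164, 192, 204, 209, 208, 207, 207, 206, 207, 208, 209, 210, 210, 209, 209, 208, 209, 210, 209, 210, 211, 210, 209, 210, 209, 208, 208, 209, 209, 209, 209, 208, 208, 208, 208, 208, 208, 208, 209, 208, 208, 208, 206, 206, 207, 206]
```

The fixture fits the given sizes. The bore is at (.582,-.150) with radius about 22 mm. The keys lie along about 73.8°, and the pivot is 72 mm away at 164°. The knob is 56 mm from the pivot at 240°, so the keeper is near 1.33 rad. Now on to the chuck.

```bash
python3 inch.py '[[-0.016, -0.37, 0, 0, 1], [-0.016, -0.37, 0, 0, 1], [-0.016, -0.37, 0, 0, 1], [-0.016, -0.37, 0, 0, 1], [-0.016, -0.37, 0, 0, 1], [-0.016, -0.37, 0, 0, 1], [-0.016, -0.37, 0, 0, 1], [-0.016, -0.37, 0, 0, 1], [-0.016, -0.37, 0, 0, 1], [-0.016, -0.37, 0, 0, 1], [-0.016, -0.37, 0, 0, 1], [-0.016, -0.37, 0, 0, 1]]'; python3 - <<'E'
from h import *
s,im=grab('wrist','w2.png')
np.save('w2.npy',np.r_[s['position'],s['tool_rot']])
print(s['time'],s['position'])
b=cv2.imread('pics/w2.png')
cv2.imwrite('pics/w2z.png',cv2.resize(b[:240,60:380],(800,600),interpolation=2)); print(proj('wrist',[[.479,.165,.139],[.49,.073,.14],[.468,.267,.149]],s))
E
```

```text
time: 3.0
position: [0.4201, 0.1541, 0.3024]
tool_rot: [-3.122, -0.352, 0.001]
ft_force: [-0.2, -0.5, -0.5]
grip_width: 1.001
grip_force: 0.0
3.0 [0.4201243  0.15410211 0.30235247]
[[259.7495781  121.24781847]
 [347.81340866 130.81409392]
 [157.9439951  109.18701969]]
```

View pics/w2z.png

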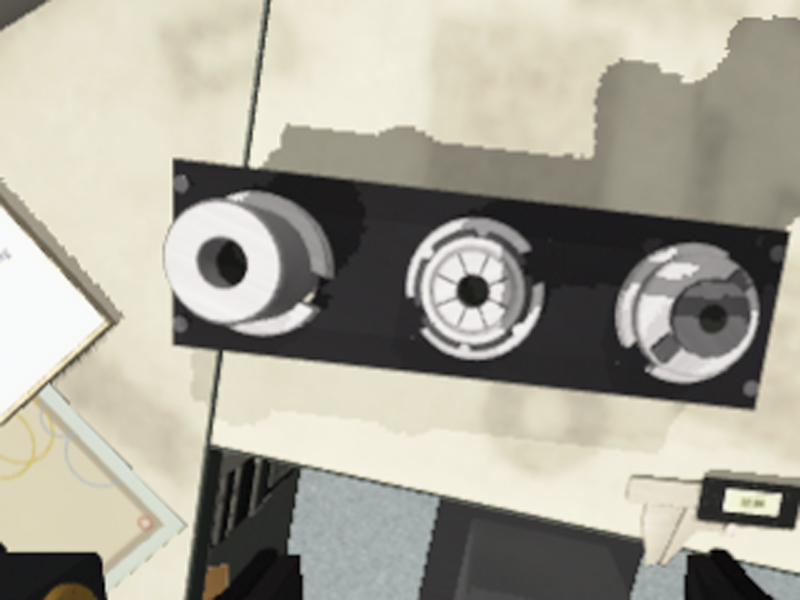

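The wrist view confirms the chuck in the middle hole: slit collet bore at about (249,116) in full-picture pixels, flange slots near (273,107) and (226,123). I'll measure its axis and slot angle.

```bash
python3 - <<'E'
from fx import *
v=np.load('w2.npy');s=dict(position=v[:3],tool_rot=v[3:])
g=cv2.cvtColor(cv2.imread('pics/w2.png'),6)
n,l,st,c=cv2.connectedComponentsWithStats((g<110).astype(np.uint8)); i=l[116,249]
print(c[i],st[i]); b=onz('wrist',c[i],.139,s)[0]; print('bore',b)
m=cams.camera_model('wrist')
# flange outer edge at z=.102 r=31.75: from outside in
c0=b[:2].copy()
for it in range(5):
    pts=[];a=np.radians(np.arange(0,360,4))
    for t in a:
        rr=np.arange(.037,.026,-.0003);P=np.c_[c0[0]+rr*np.cos(t),c0[1]+rr*np.sin(t),np.full(len(rr),.102)]
        q=proj('wrist',P,s);w=map_coordinates(g.astype(float),[q[:,1],q[:,0]],order=1);k=np.where(w>100)[0]
        if len(k): pts.append(P[k[0],:2])
    pts=np.array(pts);f=least_squares(lambda x:np.hypot(*(pts-x[:2]).T)-x[2],[*c0,.0317],loss='soft_l1',f_scale=.0005);c0=f.x[:2]
print('flange',f.x,len(pts))
d=darkang('wrist',g,s,c0,.102,.0285,.031,0);print(d.round().astype(int).tolist())
E
```

```text
[248.6124031  116.02325581] [243 110  13  13 129]
bore [0.48156936 0.17745338 0.139     ]
flange [0.48136501 0.17757114 0.03181635] 77
[154, 156, 155, 155, 154, 153, 152, 151, 154, 161, 167, 178, 201, 213, 220, 224, 225, 221, 222, 221, 222, 223, 220, 220, 221, 222, 222, 221, 222, 223, 225, 226, 225, 223, 224, 222, 217, 216, 218, 216, 214, 216, 216, 216, 216, 213, 209, 210, 212, 210, 207, 205, 202, 191, 151, 67, 50, 48, 47, 45, 43, 43, 43, 43, 44, 46, 48, 49, 56, 99, 161, 191, 192, 188, 187, 188, 191, 191, 190, 193, 196, 198, 197, 196, 199, 201, 198, 198, 204, 209, 208, 207, 206, 204, 201, 197, 196, 197, 199, 199, 200, 199, 197, 200, 202, 201, 200, 209, 216, 219, 219, 220, 222, 218, 217, 221, 222, 221, 221, 222, 223, 225, 227, 225, 225, 223, 224, 224, 223, 222, 219, 211, 209, 204, 189, 164, 149, 151, 151, 151, 152, 153, 155, 145, 108, 58, 32, 30, 30, 31, 30, 30, 30, 30, 30, 30, 30, 29, 34, 77, 129, 152, 157, 158, 160, 159, 155, 152, 153, 153, 153, 153, 155, 154, 155, 155, 153, 155, 155, 153]
```

Flange radius comes out at 31.8 mm and both centre estimates agree at (.4815,.1775). The slot axis is at 123.8°, so the chuck needs a −50° turn in the world, which is +0.873 about the tool z. Moving above it.

```bash
python3 inch.py '[[0.065, -0.009, 0.05, 0, 1], [0.065, -0.009, 0.1, 0, 1], [0.065, -0.009, 0.12, 0, 1], [0.065, -0.009, 0.12, 0, 1], [0.065, -0.009, 0.12, 0, 1], [0.065, -0.009, 0.12, 0, 1]]' 50; python3 - <<'E'
from h import *
s=ctrl.get_state();M=R.from_rotvec(s['tool_rot']).as_matrix();print(s['joint_positions'],M.T@(np.array([.4815,.1775,.108])-s['position']))
E
```

```text
time: 3.65
position: [0.482, 0.1794, 0.1847]
tool_rot: [3.121, 0.356, 0.005]
ft_force: [0.7, 0.7, 0.2]
grip_width: 0.997
grip_force: 0.0
[ 0.47959077  0.12907825 -0.94198099  1.81136684  0.11091154  1.25294636
 -1.83643923] [-0.00120121  0.00172337  0.07665383]
```

```bash
python3 inch.py '[[-0.001, 0.002, 0.03, 0, 1], [-0.001, 0.002, 0.055, 0, 1], [-0.001, 0.002, 0.075, 0, 1], [-0.001, 0.002, 0.077, 0, 1], [-0.001, 0.002, 0.077, 0, 1], [-0.001, 0.002, 0.077, 0, 0.5], [-0.001, 0.002, 0.077, 0, 0.3], [-0.001, 0.002, 0.077, 0, 0.3], [-0.001, 0.002, 0.077, 0, 0.3], [-0.001, 0.002, 0.077, 0, 0.3], [-0.001, 0.002, 0.077, 0, 0.3], [-0.001, 0.002, 0.077, 0, 0.3]]' 50; python3 -c "
from h import *
s=ctrl.get_state();print(s['position'],s['grip_width']*87)"
```

```text
time: 4.85
position: [0.4805, 0.1768, 0.1056]
tool_rot: [3.121, 0.357, -0.0]
ft_force: [0.0, -1.2, 1.2]
grip_width: 0.562
grip_force: 50.0
[0.48047838 0.17679016 0.1055859 ] 48.92297342032559
```

Gripped at 49 mm width. Lift straight up 160 mm to clear the neighbours, then check.

```bash
python3 inch.py '[[0, 0, -0.02, 0, 0.3], [0, 0, -0.05, 0, 0.3], [0, 0, -0.09, 0, 0.3], [0, 0, -0.13, 0, 0.3], [0, 0, -0.165, 0, 0.3], [0, 0, -0.165, 0, 0.3], [0, 0, -0.165, 0, 0.3]]' && python3 inch.py '[[0.025, 0.34, 0, 0.873, 0.3], [0.025, 0.34, 0, 0.873, 0.3], [0.025, 0.34, 0, 0.873, 0.3], [0.025, 0.34, 0, 0.873, 0.3], [0.025, 0.34, 0, 0.873, 0.3], [0.025, 0.34, 0, 0.873, 0.3], [0.025, 0.34, 0, 0.873, 0.3], [0.025, 0.34, 0, 0.873, 0.3], [0.025, 0.34, 0, 0.873, 0.3], [0.025, 0.34, 0, 0.873, 0.3], [0.025, 0.34, 0, 0.873, 0.3], [0.025, 0.34, 0, 0.873, 0.3]]'; python3 - <<'E'
from h import *
for n in('wrist','top','scene'):
    s,im=grab(n,n+'3.png')
    if n=='wrist': np.save('w3.npy',np.r_[s['position'],s['tool_rot']])
a=cv2.imread('pics/wrist3.png');t=cv2.imread('pics/top3.png')[110:240,250:370];c=cv2.imread('pics/scene3.png')[160:290,230:390]
cv2.imwrite('pics/c.png',np.hstack([cv2.resize(a,(480,360)),np.vstack([cv2.resize(t,(195,180)),cv2.resize(c,(195,180))])]))
M=R.from_rotvec(s['tool_rot']).as_matrix();print(s['position'],M.round(3),s['joint_positions'],s['ft_force'],M.T@([.5821,-.15,.2]-s['position']))
E
```

```text
time: 5.55
position: [0.4794, 0.1767, 0.2686]
tool_rot: [3.121, 0.357, -0.004]
ft_force: [-0.8, -0.7, -10.2]
grip_width: 0.56
grip_force: 50.0
time: 6.75
position: [0.5813, -0.1471, 0.2701]
tool_rot: [2.98, -0.993, -0.001]
ft_force: [0.4, 0.3, -8.8]
grip_width: 0.559
grip_force: 50.0
[ 0.58146999 -0.14775168  0.27059297] [[ 0.8 -0.6  0. ]
 [-0.6 -0.8 -0. ]
 [ 0.   0.  -1. ]] [ 0.74697968  0.25296553 -0.65383612  1.49002247  0.1544086   1.45055196
 -2.12467201] [-0.56476953  0.72428412 -8.84028808] [0.00183255 0.00139431 0.07059403]
```

View pics/c.png

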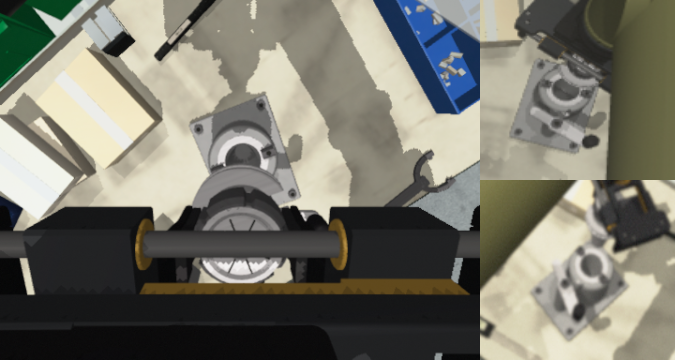

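The chuck hangs straight between the fingers just above the socket (the mouth shows at about (245,155) in the composite). Lowering it to about 16 mm above home.

```bash
python3 inch.py '[[0.0007, 0.0014, 0, 0, 0.3], [0.0007, 0.0014, 0.03, 0, 0.3], [0.0007, 0.0014, 0.06, 0, 0.3], [0.0007, 0.0014, 0.09, 0, 0.3], [0.0007, 0.0014, 0.115, 0, 0.3], [0.0007, 0.0014, 0.135, 0, 0.3], [0.0007, 0.0014, 0.145, 0, 0.3], [0.0007, 0.0014, 0.145, 0, 0.3], [0.0007, 0.0014, 0.145, 0, 0.3]]'; python3 - <<'E'
from h import *
s=ctrl.get_state();M=R.from_rotvec(s['tool_rot']).as_matrix();print(M.T@([.5821,-.15,.109]-s['position']),M.round(3)[:2,0],s['ft_force'],s['torque'])
E
```

```text
time: 7.8
position: [0.582, -0.1503, 0.1266]
tool_rot: [-2.979, 0.996, -0.003]
ft_force: [0.7, 0.5, -8.5]
grip_width: 0.564
grip_force: 50.0
[-0.00012821 -0.00024951  0.01760146] [ 0.799 -0.601] [ 0.71298797  0.45402331 -8.51275306] [ 0.05268715 -0.08857917 -0.00190257]
```

```bash
python3 inch.py '[[-0.001, 0, 0.003, 0, 0.3], [-0.001, 0, 0.006, 0, 0.3], [-0.001, 0, 0.009, 0, 0.3], [-0.001, 0, 0.011, 0, 0.3], [-0.001, 0, 0.013, 0, 0.3], [-0.001, 0, 0.013, 0, 0.3]]' && python3 inch.py '[[0, 0, 0.001, 0, 0.3], [0, 0, 0.002, 0, 0.3], [0, 0, 0.003, 0, 0.3], [0, 0, 0.004, 0, 0.3], [0, 0, 0.004, 0, 0.3]]'
```

```text
time: 8.4
position: [0.5806, -0.1495, 0.1124]
tool_rot: [-2.979, 0.996, -0.001]
ft_force: [0.4, -0.1, -8.3]
grip_width: 0.559
grip_force: 50.0
time: 8.9
position: [0.5814, -0.1499, 0.1094]
tool_rot: [2.979, -0.996, 0.003]
ft_force: [2.3, -1.8, -4.3]
grip_width: 0.56
grip_force: 50.0
```

It passed the key height freely and is now seating. One more millimetre, then release.

```bash
python3 inch.py '[[0, 0, 0.001, 0, 0.3], [0, 0, 0.0015, 0, 0.3], [0, 0, 0.0015, 0, 0.3]]' && python3 inch.py '[[0, 0, 0, 0, 0.75], [0, 0, 0, 0, 0.9], [0, 0, 0, 0, 0.9], [0, 0, 0, 0, 0.9], [0, 0, 0, 0, 0.9], [0, 0, 0, 0, 0.9], [0, 0, 0, 0, 0.9]]'; python3 - <<'E'
from h import *
s=ctrl.get_state();print(s['joint_positions'])
E
```

```text
time: 9.2
position: [0.5814, -0.1499, 0.1092]
tool_rot: [2.979, -0.996, 0.004]
ft_force: [-1.4, -0.8, 4.6]
grip_width: 0.56
grip_force: 50.0
time: 9.9
position: [0.5804, -0.1495, 0.107]
tool_rot: [2.979, -0.996, -0.0]
ft_force: [0.4, 0.9, -0.5]
grip_width: 0.9
grip_force: 0.0
[ 0.72781642  0.36270369 -0.62835824  1.70253871  0.23037796  1.1514173
 -2.18019468]
```

Released. Now rising and backing off towards the knob to check the seating and the lever.

```bash
python3 inch.py '[[0, 0, -0.03, 0, 1], [0, 0, -0.07, 0, 1], [0, 0, -0.11, 0, 1], [-0.05, 0.05, -0.15, 0, 1], [-0.09, 0.08, -0.17, 0, 1], [-0.09, 0.08, -0.17, 0, 1], [-0.09, 0.08, -0.17, 0, 1], [-0.09, 0.08, -0.17, 0, 0.5]]'; python3 - <<'E'
from fx import *
s,im=grab('wrist','w4.png');np.save('w4.npy',np.r_[s['position'],s['tool_rot']])
print(s['position'],s['joint_positions'],proj('wrist',[[.4852,-.1786,.155],[.582,-.15,.143]],s))
g=cv2.cvtColor(im,cv2.COLOR_RGB2GRAY)
cv2.imwrite('pics/w4z.png',cv2.resize(cv2.imread('pics/w4.png'),(800,600),interpolation=2))
E
```

```text
time: 10.7
position: [0.4606, -0.1595, 0.2776]
tool_rot: [2.978, -0.997, 0.003]
ft_force: [0.3, -0.4, -0.7]
grip_width: 0.964
grip_force: 0.0
[ 0.46060003 -0.15954102  0.27761364] [ 0.92147174 -0.03328192 -0.62196845  1.73658579 -0.01828491  1.43006326
 -1.91466103] [[257.57130876 154.1062174 ]
 [169.81886747  87.42403653]]
```

View pics/w4z.png

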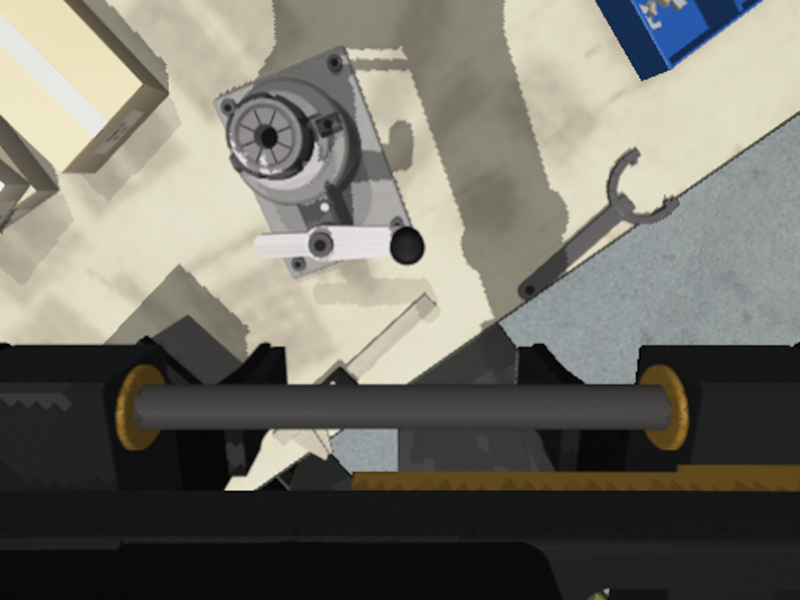

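The chuck sits in the socket with its bore at (172,88), within 2.5 px of the prediction for fully home, and the key shows inside the flange slot at (209,79). The knob is at about (260,157). Next: refine the knob and lever arc.

```bash
python3 - <<'E'
from h import *
v=np.load('w4.npy');s=dict(position=v[:3],tool_rot=v[3:])
g=cv2.cvtColor(cv2.imread('pics/w4.png'),6)
n,l,st,c=cv2.connectedComponentsWithStats((g<45).astype(np.uint8));i=l[157,260];print(c[i],st[i]);k=onz('wrist',c[i],.152,s)[0]
p=onz('wrist',np.array([320,243])/1.5625,.123,s)[0];b=onz('wrist',np.array([269,137])/1.5625,.143,s)[0]
print('knob',k,'piv',p,'bore',b)
piv=np.array([.582,-.150])+.072*np.array([np.cos(np.radians(163.8)),np.sin(np.radians(163.8))])
for P in(piv,p[:2]): d=k[:2]-P;print(P,np.hypot(*d),np.degrees(np.arctan2(d[1],d[0])))
M=R.from_rotvec(s['tool_rot']).as_matrix();st=ctrl.get_state()
print('toknob',M.T@(np.r_[k[:2],.125]-st['position']))
k0=piv+.058*np.array([np.cos(np.radians(240)),np.sin(np.radians(240))])
for a in(240,225,210,195,180,170,164,160):
    q=piv+.058*np.array([np.cos(np.radians(a)),np.sin(np.radians(a))]);print(a,q.round(4),(M.T[:2,:2]@(q-k0)).round(4))
E
```

```text
[259.97540984 156.4863388 ] [250 145  21  24 366]
knob [ 0.48169557 -0.17882581  0.152     ] piv [ 0.51373203 -0.13121905  0.123     ] bore [ 0.58053156 -0.15157981  0.143     ]
[ 0.51285885 -0.12991264] 0.05799696926186939 -122.50180303579225
[ 0.51373203 -0.13121905] 0.05738238952975776 -123.93816719384094
toknob [0.02814098 0.00315407 0.15195448]
240 [ 0.4839 -0.1801] [0. 0.]
225 [ 0.4718 -0.1709] [-0.0151 -0.0001]
210 [ 0.4626 -0.1589] [-0.0297 -0.0042]
195 [ 0.4568 -0.1449] [-0.0428 -0.0118]
180 [ 0.4549 -0.1299] [-0.0534 -0.0226]
170 [ 0.4557 -0.1198] [-0.0588 -0.0312]
164 [ 0.4571 -0.1139] [-0.0612 -0.0368]
160 [ 0.4584 -0.1101] [-0.0625 -0.0406]
```

```bash
python3 inch.py '[[0.028, 0.003, 0.04, 0, 0.6], [0.028, 0.003, 0.08, 0, 0.6], [0.028, 0.003, 0.1, 0, 0.6], [0.028, 0.003, 0.125, 0, 0.6], [0.028, 0.003, 0.15, 0, 0.6], [0.028, 0.003, 0.15, 0, 0.6], [0.028, 0.003, 0.15, 0, 0.6], [0.028, 0.003, 0.15, 0, 0.1], [0.028, 0.003, 0.15, 0, 0.1], [0.028, 0.003, 0.15, 0, 0.1], [0.028, 0.003, 0.15, 0, 0.1], [0.028, 0.003, 0.15, 0, 0.1], [0.028, 0.003, 0.15, 0, 0.1], [0.028, 0.003, 0.15, 0, 0.1]]' 20; python3 -c "
from h import *
s=ctrl.get_state();print(s['position'],s['grip_width']*87,s['joint_positions'])"
```

```text
time: 12.15
position: [0.4809, -0.1789, 0.1275]
tool_rot: [2.979, -0.996, 0.0]
ft_force: [-0.8, -1.7, 3.3]
grip_width: 0.249
grip_force: 20.0
[ 0.48093964 -0.17894878  0.12746393] 21.62996868137766 [ 0.89465238  0.14523359 -0.63147266  1.88802833  0.0952385   1.13753953
 -1.98810139]
```

Pinched the knob at 21.6 mm width. Swinging it along the arc.

```bash
python3 inch.py '[[-0.007, 0, 0, 0, 0.1], [-0.013, 0, 0, 0, 0.1], [-0.021, -0.002, 0, 0, 0.1], [-0.028, -0.004, 0, 0, 0.1], [-0.034, -0.0075, 0, 0, 0.1], [-0.041, -0.012, 0, 0, 0.1], [-0.047, -0.017, 0, 0, 0.1], [-0.0515, -0.0225, 0, 0, 0.1], [-0.0545, -0.027, 0, 0, 0.1], [-0.057, -0.031, 0, 0, 0.1], [-0.058, -0.034, 0, 0, 0.1], [-0.0592, -0.0368, 0, 0, 0.1], [-0.06, -0.039, 0, 0, 0.1], [-0.06, -0.039, 0, 0, 0.1], [-0.06, -0.039, 0, 0, 0.1]]'; python3 - <<'E'
from h import *
s=ctrl.get_state();p=s['position'][:2]-np.array([.5129,-.1299]);print(np.hypot(*p),np.degrees(np.arctan2(p[1],p[0])))
E
```

```text
time: 13.65
position: [0.4507, -0.1118, 0.1263]
tool_rot: [2.974, -0.998, -0.018]
ft_force: [-14.6, -1.6, 12.2]
grip_width: 0.246
grip_force: 20.0
0.06474266638925363 163.80503132504833
```

The lever is at the locked angle, but there is an unexpected 15 N side force. I'll ease it by opening, then look.

```bash
python3 inch.py '[[0, 0, 0, 0, 0.4], [0, 0, 0, 0, 0.6], [0, 0, 0, 0, 0.6], [0, 0, 0, 0, 0.6]]'; python3 -c "
from h import *
s=ctrl.get_state();print(s['position'],s['joint_positions'])"; python3 inch.py '[[0, 0, -0.03, 0, 0.6], [0, 0, -0.07, 0, 0.6], [0, 0, -0.11, 0, 0.6], [0, 0, -0.14, 0, 0.6], [0, 0, -0.15, 0, 0.6], [0, 0, -0.15, 0, 0.6]]'; python3 - <<'E'
from h import *
s,im=grab('wrist','w5.png');np.save('w5.npy',np.r_[s['position'],s['tool_rot']])
print(s['position'],proj('wrist',[[.4571,-.1138,.152],[.582,-.15,.143]],s))
_,t=grab('top','t5.png')
a=cv2.imread('pics/w5.png');t=cv2.imread('pics/t5.png')[140:230,255:340]
cv2.imwrite('pics/d.png',np.hstack([cv2.resize(a,(480,360)),cv2.resize(t,(320,360),interpolation=2)]))
E
```

```text
time: 14.05
position: [0.4568, -0.1109, 0.1271]
tool_rot: [-2.979, 0.995, -0.001]
ft_force: [1.1, -0.1, 0.3]
grip_width: 0.525
grip_force: 0.0
[ 0.45680644 -0.11085857  0.12705076] [ 0.85951416  0.04328286 -0.68504296  1.98237094  0.02998913  1.12531379
 -2.05350488]
time: 14.65
position: [0.4574, -0.1112, 0.2781]
tool_rot: [2.979, -0.996, 0.004]
ft_force: [1.1, 0.4, -0.8]
grip_width: 0.603
grip_force: 0.0
[ 0.45740449 -0.11124607  0.27809095] [[259.57155983 184.27280847]
 [208.47628285  50.35846862]]
```

View pics/d.png

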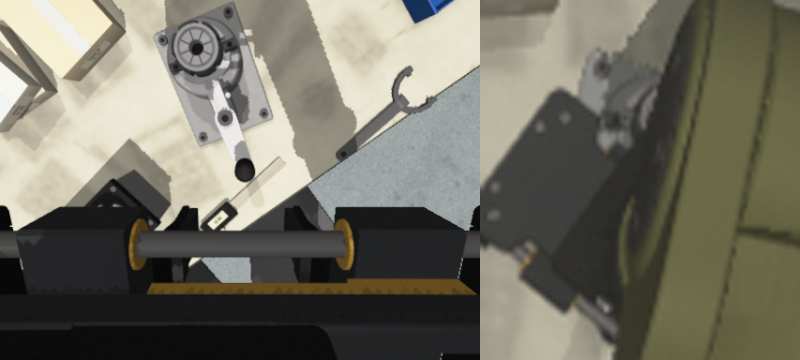

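The lever finger now points at the chuck, knob near (261,180), but it may be a little short of its stop. I'll measure the remaining angle.

```bash
python3 - <<'E'
from h import *
v=np.load('w5.npy');s=dict(position=v[:3],tool_rot=v[3:])
g=cv2.cvtColor(cv2.imread('pics/w5.png'),6)
n,l,st,c=cv2.connectedComponentsWithStats((g<45).astype(np.uint8));i=l[180,261];print(c[i],st[i])
f=480/512
pc=onz('wrist',np.array([[225,118],[245,162]])/f,.123,s);bo=onz('wrist',np.array([[196.5,47.5]])/f,.143,s)[0]
print('piv',pc[0],'bore',bo)
hi=l==i
ys,xs=np.nonzero(hi)
k=onz('wrist',c[i],.150,s)[0]
# top disc: circle fit on blob lower side
print('knob',k)
for P in((.5129,-.1299),pc[0][:2]):
    d=k[:2]-P;e=P-bo[:2];print(np.hypot(*d),np.degrees(np.arctan2(d[1],d[0])),'bore->piv',np.degrees(np.arctan2(e[1],e[0])))
E
```

```text
[259.20602742 134.61219835] [     0      0    512    384 132395]
piv [ 0.51249238 -0.13060875  0.123     ] bore [ 0.58119489 -0.15064629  0.143     ]
knob [ 0.4952973  -0.14199866  0.15      ]
0.021359602421413656 -145.49855564204958 bore->piv 163.10252389144065
0.020625245446940325 -146.4797918126076 bore->piv 163.74033210134286
```

```bash
python3 - <<'E'
from h import *
v=np.load('w5.npy');s=dict(position=v[:3],tool_rot=v[3:])
g=cv2.cvtColor(cv2.imread('pics/w5.png'),6)
print(g[165:205:3,245:280:3])
m=(g[160:210,240:285]<65).astype(np.uint8)
n,l,st,c=cv2.connectedComponentsWithStats(m)
for i in range(1,n):
    if st[i][4]>30:
        q=c[i]+[240,160]
        for z in(.15,.155):
            k=onz('wrist',q,z,s)[0]; d=k[:2]-(.5129,-.1299);print(q,st[i],k,np.hypot(*d),np.degrees(np.arctan2(d[1],d[0])))
E
```

```text
[[229 238 173 151 152 149 150 175 226 227 227 228]
 [228 238 162 153 132 109 121 143 225 227 228 229]
 [230 233 174  64  17  13  16  13 218 228 228 230]
 [231 230 185  15  20  21  19  16  76 230 230 230]
 [231 229  89  25  32  37  33  26  17 230 229 230]
 [231 229  28  31  42  46  43  34  25 194 229 229]
 [229 230  26  38  43  48  45  40  30 185 230 172]
 [228 228  57  39  45  50  48  43  30 192 172 202]
 [228 228 208  33  45  51  51  40  51 144 207 210]
 [227 227 228 185  31  36  33  83 125 181 206 212]
 [227 227 228 228 229 228 212 113 182 182 189 204]
 [226 227 228 228 229 228 116 181 184 183 182 209]
 [227 228 228 227 223 149 210 185 185 184 187 230]
 [228 229 229 218 158 214 214 189 184 191 216 217]]
[260.70702179 181.04842615] [ 11   9  21  25 413] [ 0.45863815 -0.11635784  0.15      ] 0.05592618995386965 165.9869158118134
[260.70702179 181.04842615] [ 11   9  21  25 413] [ 0.45956689 -0.11698364  0.155     ] 0.054874879508959085 166.38607438422648
```

Measured residual is about 2° (0.04 rad), which is within limits but uncertain. I'll re-pinch with the fingers square to the swing and press lightly to the stop.

```bash
python3 inch.py '[[0.002, 0.0037, 0.04, -0.15, 0.6], [0.002, 0.0037, 0.08, -0.3, 0.6], [0.002, 0.0037, 0.1, -0.37, 0.6], [0.002, 0.0037, 0.125, -0.37, 0.6], [0.002, 0.0037, 0.15, -0.37, 0.6], [0.002, 0.0037, 0.15, -0.37, 0.6], [0.002, 0.0037, 0.15, -0.37, 0.6], [0.002, 0.0037, 0.15, -0.37, 0.1], [0.002, 0.0037, 0.15, -0.37, 0.1], [0.002, 0.0037, 0.15, -0.37, 0.1], [0.002, 0.0037, 0.15, -0.37, 0.1], [0.002, 0.0037, 0.15, -0.37, 0.1], [0.002, 0.0037, 0.15, -0.37, 0.1]]' 15; python3 inch.py '[[0, -0.002, 0, 0, 0.1], [0, -0.004, 0, 0, 0.1], [0, -0.004, 0, 0, 0.1]]'; python3 inch.py '[[0, -0.002, 0, 0, 0.1], [0, -0.003, 0, 0, 0.1], [0, -0.003, 0, 0, 0.1]]'
```

```text
time: 16.05
position: [0.4561, -0.1155, 0.1274]
tool_rot: [3.112, -0.431, 0.001]
ft_force: [-0.6, 0.6, 3.0]
grip_width: 0.245
grip_force: 15.0
time: 16.35
position: [0.4563, -0.1143, 0.1273]
tool_rot: [3.108, -0.433, -0.001]
ft_force: [-3.4, -6.9, 4.3]
grip_width: 0.245
grip_force: 15.0
time: 16.65
position: [0.4563, -0.1142, 0.1273]
tool_rot: [3.104, -0.435, -0.002]
ft_force: [-4.6, -11.7, 4.8]
grip_width: 0.253
grip_force: 15.0
```

It stalls as the force rises (12 N, no motion), so the lever is at its stop. Release and rise.

```bash
python3 inch.py '[[0, 0.005, 0, 0, 0.1], [0, 0.006, 0, 0, 0.4], [0, 0.006, 0, 0, 0.6], [0, 0.006, 0, 0, 0.6], [0, 0.006, 0, 0, 0.6], [0, 0.006, -0.03, 0, 0.6], [0, 0.006, -0.07, 0, 0.6], [0, 0.006, -0.11, 0, 0.6], [0, 0.006, -0.15, 0, 0.6], [0, 0.006, -0.15, 0, 0.6], [0, 0.006, -0.15, 0, 0.6]]'; python3 - <<'E'
from h import *
s,im=grab('wrist','w6.png');np.save('w6.npy',np.r_[s['position'],s['tool_rot']])
g=cv2.cvtColor(im,cv2.COLOR_RGB2GRAY)
q0=proj('wrist',[.457,-.1142,.152],s)[0].astype(int);x,y=q0
n,l,st,c=cv2.connectedComponentsWithStats((g[y-25:y+25,x-25:x+25]<65).astype(np.uint8));print(q0,[(c[i]+q0-25,st[i]) for i in range(1,n) if st[i][4]>200])
for i in range(1,n):
    if st[i][4]>200:
        k=onz('wrist',c[i]+q0-25,.152,s)[0];d=k[:2]-(.5129,-.1299);print(k,np.degrees(np.arctan2(d[1],d[0])),s['time'],s['ft_force'])
cv2.imwrite('pics/w6z.png',cv2.resize(cv2.imread('pics/w6.png'),(720,540)))
E
```

```text
time: 17.75
position: [0.4567, -0.1143, 0.2777]
tool_rot: [3.111, -0.43, 0.003]
ft_force: [0.2, -0.3, 0.1]
grip_width: 0.597
grip_force: 0.0
[257 185] [(array([257.69007264, 182.57384988]), array([ 16,  10,  21,  25, 413], dtype=int32))]
[ 0.45956747 -0.11552732  0.152     ] 164.91756602789326 17.75 [ 0.2004826  -0.26141822  0.07031218]
```

View pics/w6z.png

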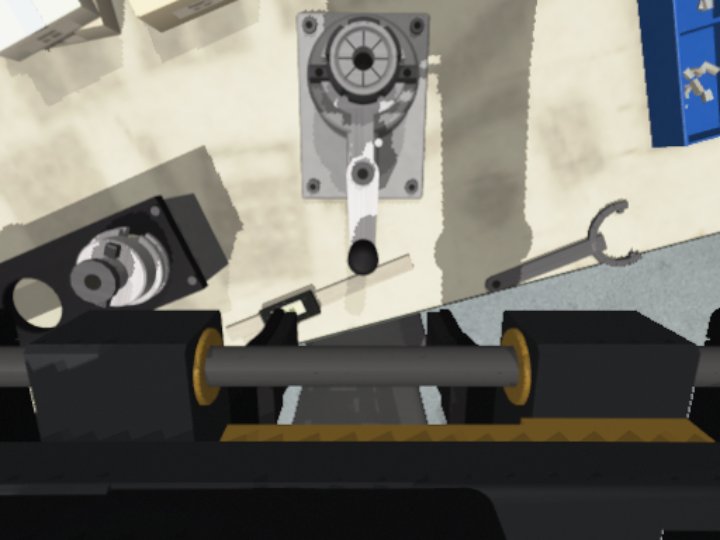

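The picture shows the chuck seated with both keys in its slots at (320,72) and (407,72). The lever, pivot (363,173) and knob (363,257) are in line with the bore (364,60). The shell arbor still hangs in the rack, and the robot is clear, so I'm handing in.

```bash
python3 -c "
from bench import ctrl, cams
print(ctrl.close_job())"
```

```text
the job is handed in; nothing more can be done
None
```

The collet chuck is home in the fixture's socket with both drive keys in its flange slots, the keeper is against its stop, the other two holders were left in the rack, and the job was handed in at about 18 s; the hand-in call returned no verdict.

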